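# Slide a stand's leg tube into its socket up to the chalked line

### The job

Slide the square leg tube into the square socket of the stand foot, chalk-marked end first, until the chalk line round the tube is level with the mouth of the socket. Leave the tube lying flat on the foot plate, let go of it, and leave the round pipe where it is.

Things in the scene. Friction and masses are not known exactly. Their poses are not given: they have to be found in the camera images.
- depth_line (a point): Loose square steel leg tube, 30x30 mm, 130 mm long, about 0.4 kg, and the white chalk line round it (6 mm wide). Point: on the tube's long axis at the middle of the line, 45 mm from the end that goes in, 85 mm from the other, 15 mm above the underside. y axis along the tube towards the end that goes in (away from the robot at the start, within 25 degrees of straight ahead); z up.
- socket_mouth (a point): Mouth of the grey square socket, facing the robot within 15 degrees. Point: in the plane of the mouth's outer edge, midway between its sides, 15 mm above the foot plate's top (23 mm over the bench): on the tube's axis when the tube lies on the plate. x axis straight into the bore, z up. The bore is 36 mm wide and high, the plate its floor; the first 14 mm flare to about 48 mm wide.
- stand_socket: The stand foot, fixed to the bench: a steel plate 90 mm wide, 8 mm thick, reaching 120 mm out from the mouth towards the robot (the tube can rest on it), with the socket welded on: 95 mm long, open at the far end, no stop inside, 62 mm wide and 57 mm high at its flared mouth, a locking screw on top 75 mm behind the mouth, 69 mm high. Origin: under the mouth, on the bench; x into the bore.
- round_pipe: A bystander: round pipe offcut, 34 mm in diameter, 95 mm long, loose on the bench to the left or right of the leg tube. Origin: under its middle; y along the pipe. It does not fit and stays where it is.

How it is judged:
At the end, for the whole second after the job is handed in: The leg tube lies in the socket with its chalk line within 10 mm of the plane of the mouth, within 12 mm sideways and 6 mm in height of the mouth point (lying on the plate), and its axis within 10 degrees of the bore's (x of depth_line in the frame of socket_mouth between -0.01 and 0.01 m and y of depth_line in the frame of socket_mouth between -0.012 and 0.012 m and z of depth_line in the frame of socket_mouth between -0.006 and 0.006 m and angle between the y axis of depth_line and the x axis of socket_mouth, either way round below 0.18 rad); the robot touches nothing.
It fails at once if the round pipe is moved more than 30 mm (distance of round_pipe from where it was at the start of the episode above 0.03 m).
It also fails if it takes over 48 s, if anything falls off the work surface, if the arm or the gripper's body presses on something with over 40 N, if the wrist force passes 120 N, or if a joint passes its speed limit or range.

### The arm

A 7-joint arm with a two-finger parallel gripper is mounted at the origin on a cart in front of the work surface, level with it; the furniture and walls round the work are solid. World frame = base frame: x ahead of the robot, y to its left, z up, the work surface at z = 0. Lengths are in m, angles in rad, forces in N, time in s.
With the tool pointing down it reaches from about 0.425 to 0.95 m from the base axis. Payload 16.7 kg.
Tool frame: the origin (TCP) lies midway between the tips of the shut fingers; the grasp point (between the pads) lies 19 mm behind it; z points along the fingers, y is the line along which they close (so a half turn about z gives the same grasp; the last joint's range is limited). The gripper opens to 94 mm and grips with 3 to 60 N. Pads are 16 mm wide; open, the fingers measure 119 mm over their backs; the gripper's body (75 mm by 177 mm) begins 78 mm behind the grasp point.
Start: joints at [1.091, 0.426, 0.074, 1.606, -0.034, 1.111, -0.067], TCP at [0.219, -0.639, 0.205] pointing down, gripper open.
Joint ranges: [-2.85, 2.85], [-0.5, 2.14], [-1.23, 1.37], [0.21, 2.46], [-1.02, 4.16], [0.16, 2.05], [-2.73, 2.73]. Speed limits (rad/s): [1.89, 1.89, 2.39, 2.39, 3.01, 3.01, 3.01].

### API

Orientations are given as a rotation vector (axis times angle).
In Python, from cell import movep, move_linear, movej, command_gripper, hold, inverse_kinematics, sense, snapshot, PlanningError, job_done gives the robot as it stands. Calls block until the motion is done:
- movep(position, orientation): joint-space move of the TCP to a pose.
- move_linear(position, ori=None, max_speed=0.15, guard=None): straight line of the TCP; ori=None keeps the orientation; max_speed is the mean speed in m/s. With guard (N) it stops when the force on the tool has changed by that much, and returns True; else False.
- movej(angles): joint-space move.
- command_gripper(opening, effort=None): opening from 0.0 (shut) to 1.0 (fully open); effort is the grip in N (None keeps the last); returns when the fingers have stopped.
- hold(seconds).
- inverse_kinematics(position, orientation): joint angles nearest the present ones, or None.
- sense(): the state.
- snapshot(name): name is "scene" or "top"; returns a dict with "image" (480x640x3 uint8, red, green, blue), "range_z" (480x640 float32, m along the optical axis (not along the pixel's ray), 0 where there is no reading), "vfov" (degrees; the focal length in pixels is half the picture's height over the tangent of half this angle, whatever the lens; pixels are square), "cx", "cy" (the principal point, pixels), "dist_coeffs" ([k1, k2, p1, p2, k3] as OpenCV has them; the pictures are not rectified), "position" and "orientation" of the camera in the world. Camera axes: x right, y up, looking along -z (the intrinsics and any distortion apply to the point x, -y, -z); pixel columns grow to the right and rows downward; lengths in m; the calibration is good to about 2 mm. A picture is of the moment at which its call begins.
A pose or a line that the arm cannot do raises PlanningError and nothing moves.
- job_done(): hands the job in; it is judged then, once.
The state is a dict: "t": time; "qpos": joint angles; "joint_velocities": joint speeds; "tau": joint torques, N m; "eef_pos": TCP position; "eef_rot": TCP orientation; "contact_force": force on the tool from outside, world axes, zero at the start; "ft_torque": the same for the moment, N m; "gripper_width": opening from 0.0 (shut) to 1.0 (fully open); "gripper_force": force on a finger pad.
Only numpy, scipy, OpenCV 4.12 (cv2) and the standard library are available. Lean on these libraries where they do the work, as an engineer would, in place of code of your own. Each camera call takes 0.05 s, during which the arm holds its last target. There are 200 camera calls.

## Working session

There is one attempt and no reset: what is moved stays moved. The work goes in short steps, each a Python script; the robot and the scene stay as the last script left them, time stands still between calls to the robot, and variables do not carry over. Pictures are saved under pics/ and viewed, at most 10 in all, crops included, and the job is handed in when it is done.

```bash
ls; mkdir -p pics
python3 - <<'E'
from cell import *
import cv2
for n in("scene","top"):
    s=snapshot(n); cv2.imwrite(f"pics/{n}0.png",s["image"][:,:,::-1])
    print({k:v for k,v in s.items() if k not in("image","range_z")}, s["range_z"].max())
print(sense())
E
```

```text
pics
{'vfov': 45.32913859351279, 'cx': 307.7271234441092, 'cy': 246.06331235501077, 'dist_coeffs': array([-0.18344874,  0.        ,  0.        ,  0.        ,  0.        ]), 'position': array([0.0058461 , 0.36700307, 0.40736633]), 'orientation': array([ 0.51823805, -1.31105803, -2.07357903])} 2.6585488
{'vfov': 42.32357030867841, 'cx': 311.8106745429485, 'cy': 230.99336934908897, 'dist_coeffs': array([0.04306332, 0.        , 0.        , 0.        , 0.        ]), 'position': array([ 0.38951552, -0.22246292,  1.07743878]), 'orientation': array([ 0.12613984, -0.11976213, -1.59199214])} 2.080868
{'t': 0.1, 'qpos': array([ 1.09152898,  0.42666767,  0.07386852,  1.60655954, -0.03414585,
        1.11081061, -0.06711545]), 'joint_velocities': array([ 0.00098644, -0.00345395,  0.00052662, -0.00026989, -0.00042163,
       -0.00065274,  0.00020201]), 'tau': array([ 9.55184223e-03, -9.37451077e+01,  3.67833629e+00, -4.55038834e+01,
       -4.83325613e-02,  1.67651352e-02,  9.68793506e-05]), 'eef_pos': array([ 0.21842364, -0.63824685,  0.20483999]), 'eef_rot': array([-3.09786082e+00, -5.15335756e-01,  3.80733712e-04]), 'contact_force': array([ 0.3985332 , -0.25079592,  0.37318933]), 'ft_torque': array([-0.0513183 , -0.00899416, -0.01926529]), 'gripper_force': 0.0, 'gripper_width': 0.9990170988522192}
```

View pics/top0.png

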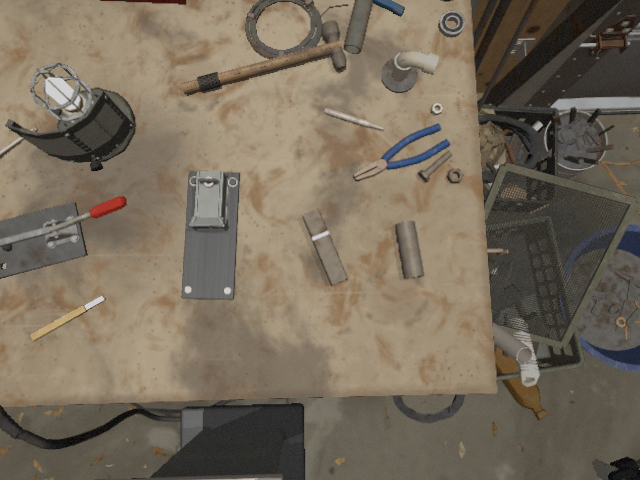

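View pics/scene0.png

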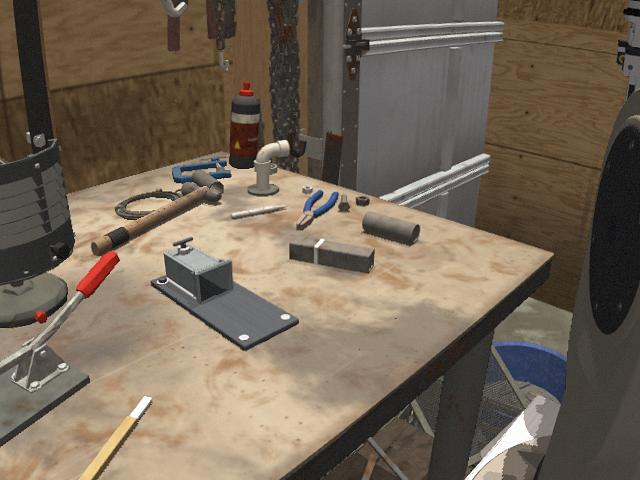

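The top view shows the foot plate (corners about (190,172)-(235,298)) with the socket mouth near (210,228). The tube runs from (312,212) to (338,283) with its chalk line at (320,236), and the round pipe is at (409,250). The scene view agrees. Next I'll turn these into world points.

```bash
cat > h.py <<'E'
from cell import *
import numpy as np, cv2
from scipy.spatial.transform import Rotation as R
def cam(s):
    f=240/np.tan(np.radians(s["vfov"]/2)); return np.array([[f,0,s["cx"]],[0,f,s["cy"]],[0,0,1]]),R.from_rotvec(s["orientation"]).as_matrix(),np.array(s["position"])
def rays(s,uv):
    K,M,p=cam(s); n=cv2.undistortPoints(np.float64(uv).reshape(-1,1,2),K,s["dist_coeffs"])[:,0]
    return np.c_[n[:,0],-n[:,1],-np.ones(len(n))]@M.T
def onz(s,uv,z):
    d=rays(s,uv); p=s["position"]; return p+d*((z-p[2])/d[:,2])[:,None]
def cloud(s):
    v,u=np.mgrid[:480,:640]; d=rays(s,np.c_[u.ravel(),v.ravel()])
    return (s["position"]+d*s["range_z"].reshape(-1,1)).reshape(480,640,3)
def box(P,m):
    q=P[m][:,:2].astype(np.float32); return cv2.minAreaRect(q)
def down(yaw): # tool z down, tool y (closing) at angle yaw from world y
    return (R.from_euler('z',yaw)*R.from_euler('x',np.pi)).as_rotvec()
def largest(m):
    n,l,st,_=cv2.connectedComponentsWithStats(m.astype(np.uint8)); return l==1+np.argmax(st[1:,4])
E
cat > meas.py <<'E'
from h import *
s=snapshot("top");P=cloud(s);Z=P[...,2]
v,u=np.mgrid[:480,:640]
hsv=cv2.cvtColor(s["image"],cv2.COLOR_RGB2HSV)
def roi(a,b,c,d): return (u>a)&(u<b)&(v>c)&(v<d)
print("bench z",np.median(Z[roi(255,295,200,300)]))
tm=largest(roi(295,360,195,300)&(Z>.024)&(Z<.04)); 
print("tube",box(P,tm),np.median(Z[tm]))
ch=tm&(hsv[...,1]<40)&(hsv[...,2]>150); print("chalk",ch.sum(),P[ch].mean(0)); print("tube box corners",cv2.boxPoints(box(P,tm)))
pm=largest(roi(380,440,205,295)&(Z>.012)); print("pipe",box(P,pm),Z[pm].max())
fm=largest(roi(170,250,160,310)&(Z>.004)&(Z<.014)); print("plate",box(P,fm),np.median(Z[fm])); print(cv2.boxPoints(box(P,fm)))
sm=largest(roi(170,250,160,250)&(Z>.035)); print("socket",box(P,sm),np.median(Z[sm])); print(cv2.boxPoints(box(P,sm)))
E
python3 meas.py
python3 - <<'E'
from h import *
s=snapshot("top")
cv2.imwrite("pics/crop1.png",cv2.resize(s["image"][150:310,170:430,::-1],None,fx=3,fy=3,interpolation=cv2.INTER_CUBIC))
E
```

```text
bench z -0.0005106961117233855
tube ((0.5281612873077393, -0.24087074398994446), (0.13208819925785065, 0.030641645193099976), 21.033946990966797) 0.029384685139500766
chalk 78 [ 0.5465003  -0.23366278  0.02983371]
tube box corners [[ 0.4610189  -0.2502754 ]
 [ 0.47201678 -0.27887532]
 [ 0.59530365 -0.23146608]
 [ 0.58430576 -0.20286617]]
pipe ((0.45750677585601807, -0.3353343605995178), (0.08990596979856491, 0.24772565066814423), 51.01093292236328) 1.0774387798751899
plate ((0.5572755932807922, -0.04261692985892296), (0.09181815385818481, 0.22586849331855774), 86.67633819580078) 0.007549144363449667
[[ 0.44186968 -0.08190127]
 [ 0.6673582  -0.0949963 ]
 [ 0.6726815  -0.00333259]
 [ 0.44719297  0.00976244]]
socket ((0.5108255743980408, -0.10055289417505264), (0.3311595916748047, 0.09298422932624817), 29.45745849609375) 0.04923136434800601
[[ 0.34378803 -0.1414996 ]
 [ 0.38951552 -0.22246292]
 [ 0.6778631  -0.05960619]
 [ 0.6321356   0.02135713]]
```

View pics/crop1.png

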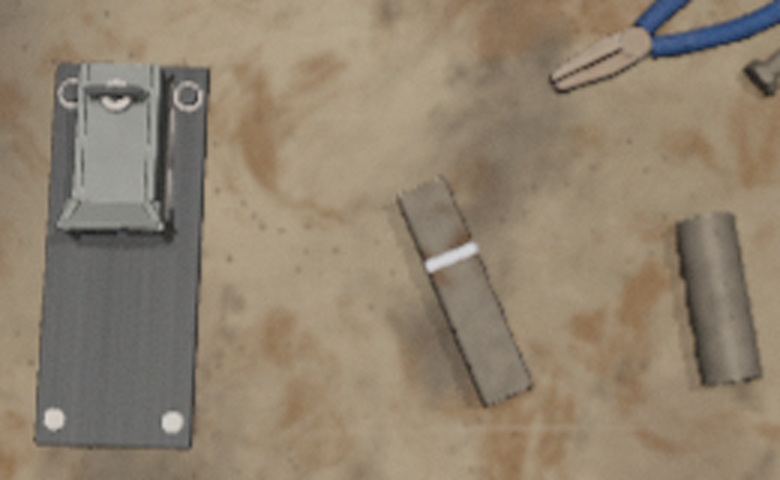

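Measured values match the given sizes: tube 132x31 mm with its top at 29.4 mm, chalk 20 mm ahead of centre, plate 92 mm wide at 7.5 mm. In the crop, the mouth edge is near (112,232), the tube is clear on all sides, and the pipe is at (720,297). Next is a tighter check of the mouth and pipe, then the IK, then the pick.

Run:
```python
from h import *
s=snapshot("top");P=cloud(s);Z=P[...,2];v,u=np.mgrid[:480,:640]
ok=s["range_z"]>0
roi=lambda a,b,c,d:(u>a)&(u<b)&(v>c)&(v<d)&ok
pm=largest(roi(380,440,205,295)&(Z>.018)&(Z<.05)); print("pipe",box(P,pm),Z[pm].max())
sm=largest(roi(170,250,160,250)&(Z>.04)&(Z<.08)); b=box(P,sm);print("socket",b,Z[sm].max());print(cv2.boxPoints(b))
a=np.radians(-3.33);d=np.array([np.cos(a),np.sin(a)]);n=np.array([-d[1],d[0]]);near=np.array([.4453,-.0361])
q=P[sm][:,:2]-near; print("along",np.percentile(q@d,[0,1,5,99,100]),"lat",np.percentile(q@n,[0,2,98,100]))
f=q[(q@d)<.128]; print("mouth lat",np.percentile(f@n,[0,3,97,100]))
fm=largest(roi(170,250,230,310)&(Z>.004)&(Z<.014)); q=P[fm][:,:2]-near; print("plate along",np.percentile(q@d,[0,1]),"lat",np.percentile(q@n,[0,1,99,100]))
# bolts? ; IK
a=np.radians(21.03);t=np.array([np.cos(a),np.sin(a)]);g=np.array([.5282,-.2409])-.008*t
for y in (a,a+np.pi,a-np.pi): print(inverse_kinematics([*g,.004],down(y)))
for y in np.radians(-3.33)+np.array([0,np.pi,-np.pi]): print(inverse_kinematics([.53,-.04,.012],down(y)))
```

```text
pipe ((0.5197049975395203, -0.38579443097114563), (0.09627516567707062, 0.03402315452694893), 6.929699420928955) 0.03850518313948692
socket ((0.6120687127113342, -0.04675908759236336), (0.0576988123357296, 0.09669648855924606), 86.63306427001953) 0.07531298363336636
[[ 0.5621096  -0.07271919]
 [ 0.6586392  -0.07839821]
 [ 0.66202784 -0.02079898]
 [ 0.56549823 -0.01511997]]
along [0.1187485  0.11953028 0.12236409 0.21407549 0.21544622] lat [-0.0297743  -0.02394973  0.0230076   0.02792419]
mouth lat [-0.0297743  -0.02830278  0.0261552   0.02792419]
plate along [-0.00298119  0.00034798] lat [-0.04646257 -0.0449616   0.04288937  0.0446422 ]
[ 0.43473765  0.5242274  -0.1372018   1.97215543  0.11301094  0.65237606
 -0.97792394]
[ 1.09124355  0.77162648 -1.03224243  1.933712    0.83394676  0.94121666
  1.57751694]
[ 1.09124355  0.77162648 -1.03224243  1.933712    0.83394676  0.94121666
  1.57751694]
[ 0.14376997  0.46575828 -0.23105844  2.06238727  0.17510781  0.63149356
 -1.83417132]
[ 0.45175951  0.52786305 -0.61377021  2.04414398  0.46296623  0.70702045
  1.05497062]
[ 0.45175951  0.52786305 -0.61377021  2.04414398  0.46296623  0.70702045
  1.05497062]
```

Run:
```python
from h import *
a=np.radians(21.03);t=np.array([np.cos(a),np.sin(a)]);g=np.array([.5282,-.2409])-.008*t
o=down(a)
command_gripper(.64,40)
movep([*g,.13],o)
print("hit",move_linear([*g,.004],max_speed=.1,guard=8), sense()["eef_pos"])
command_gripper(0,50)
s=sense();print(s["gripper_width"]*94,s["gripper_force"])
move_linear([*g,.10],max_speed=.12)
s=sense();print(s["t"],s["gripper_width"]*94,s["contact_force"],s["eef_pos"])
# pre-insert above plate: chalk at -75mm from mouth, high
m=np.array([.5645,-.0439]);b=np.radians(-3.35);d=np.array([np.cos(b),np.sin(b)])
G=lambda x:m+d*(x-.028)
movep([*G(-.07),.10],down(b))
move_linear([*G(-.07),.035],max_speed=.1,guard=10)
s=sense();print(s["t"],s["eef_pos"],s["gripper_width"]*94)
for n in("top","scene"):
    s=snapshot(n);np.savez(f"{n}1.npz",**s);cv2.imwrite(f"pics/{n}1.png",s["image"][:,:,::-1])
im=cv2.imread("pics/scene1.png")[200:400,100:400];cv2.imwrite("pics/scene1c.png",cv2.resize(im,None,fx=2.6,fy=2.6))
```

```text
hit False [ 0.52111743 -0.24394912  0.00458853]
29.362579573246393 49.999955892562866
5.7083 29.985401813187107 [-0.20202438  0.81047049 -2.92958039] [ 0.5202374  -0.24359314  0.09926191]
7.3667 [ 0.46701756 -0.03836759  0.03530914] 29.673189077047493
```

View pics/scene1c.png

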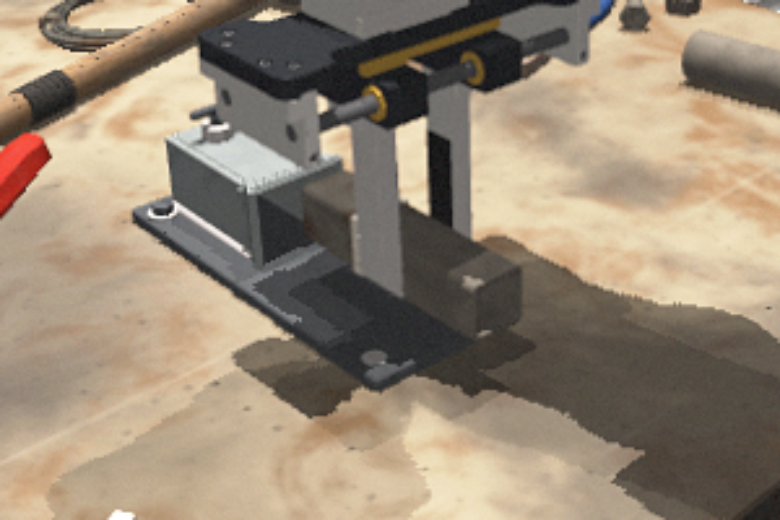

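View pics/top1.png

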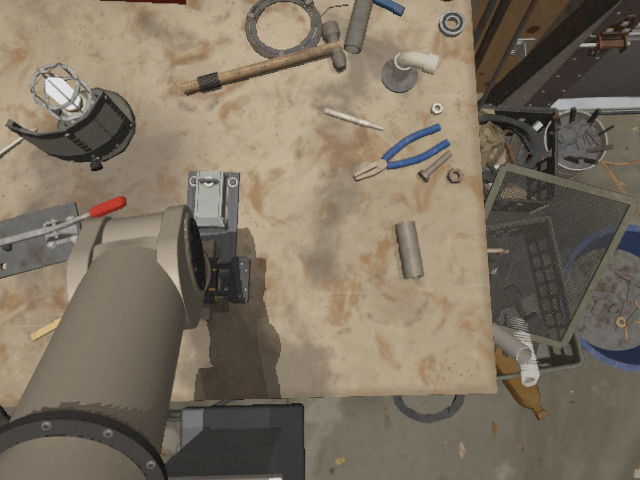

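The scene crop shows the tube held level over the plate and in line with the socket, tip just short of the mouth. In the top view the arm hides it, and the pipe is still at (409,250). I'll lower until about 2 mm above the plate and slide in under guard.

Run:
```python
from h import *
m=np.array([.5645,-.0439]);b=np.radians(-3.35);d=np.array([np.cos(b),np.sin(b)])
G=lambda x:m+d*(x-.028)
print(move_linear([*G(-.07),.0145],max_speed=.06,guard=8),sense()["eef_pos"])
for x in(-.035,-.012):
    h=move_linear([*G(x),.0145],max_speed=.05,guard=12);s=sense();print(x,h,s["eef_pos"],s["contact_force"],s["gripper_width"]*94)
    if h:break
print(s["t"])
s=snapshot("scene");im=s["image"][200:400,100:400,::-1];cv2.imwrite("pics/s2.png",cv2.resize(im,None,fx=2.6,fy=2.6))
```

```text
False [ 0.46633878 -0.03812385  0.01408617]
-0.035 False [ 0.50125745 -0.04023991  0.01440277] [-0.23419694 -0.08754808 -3.71749827] 29.325609711337968
-0.012 False [ 0.52442301 -0.04155859  0.01434908] [ 0.43881464 -0.12860504 -3.04027568] 29.45965247263668
9.4167
```

View pics/s2.png

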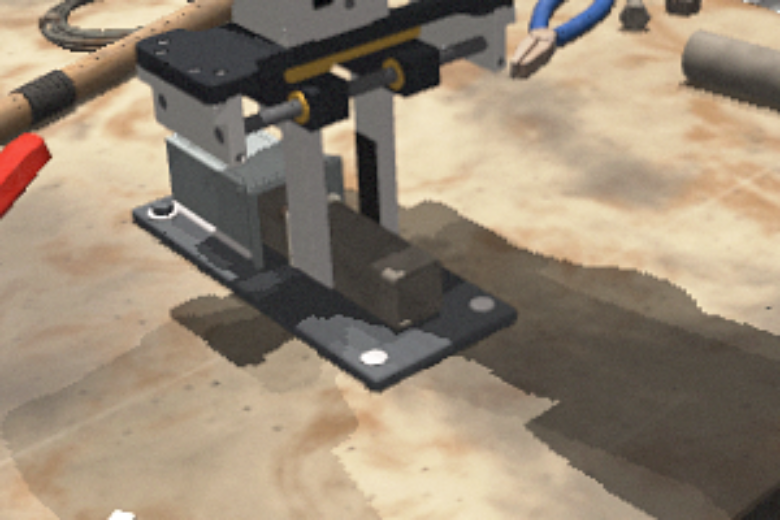

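The tube is entering the bore without contact, the chalk line about 12 mm short of the mouth. I'll finish the slide, lower, release, retreat and check.

Run:
```python
from h import *
m=np.array([.5645,-.0439]);b=np.radians(-3.35);d=np.array([np.cos(b),np.sin(b)]);n=np.array([-d[1],d[0]])
G=lambda x:m+d*(x-.028)
print(move_linear([*G(0),.0145],max_speed=.04,guard=12),sense()["eef_pos"])
print(move_linear([*G(0),.0115],max_speed=.02,guard=5),sense()["eef_pos"])
command_gripper(.55); hold(.2)
move_linear([*G(0),.15],max_speed=.12)
movep([.3,-.45,.25],down(b))
s=snapshot("top");P=cloud(s);Z=P[...,2];v,u=np.mgrid[:480,:640];ok=s["range_z"]>0
roi=lambda a,b,c,d:(u>a)&(u<b)&(v>c)&(v<d)&ok
t=largest(roi(180,245,215,310)&(Z>.03)&(Z<.0415));bx=box(P,t);print(bx,np.median(Z[t]))
q=P[t][:,:2]-m;print("along",np.percentile(q@d,[0,1,99]),"lat",np.percentile(q@n,[1,99]))
pm=largest(roi(380,440,205,295)&(Z>.018)&(Z<.05)); print("pipe",box(P,pm)); print(sense()["t"],sense()["eef_pos"])
a=cv2.resize(s["image"][160:310,170:250],None,fx=4,fy=4,interpolation=cv2.INTER_CUBIC)
s=snapshot("scene")["image"][225:350,140:300];c=cv2.resize(s,None,fx=2.9,fy=600/125)
cv2.imwrite("pics/f.png",np.hstack([a,c])[...,::-1])
```

```text
False [ 0.53665447 -0.04223663  0.01441091]
True [ 0.53661508 -0.04230523  0.01195785]
((0.5225130915641785, -0.041591621935367584), (0.030622797086834908, 0.08830025792121887), 87.28169250488281) 0.03730602820991724
along [-0.08603903 -0.08512746  0.00133992] lat [-0.01492952  0.01477575]
pipe ((0.5198136568069458, -0.3856225907802582), (0.09647448360919952, 0.034050166606903076), 6.594959259033203)
14.0 [ 0.30095431 -0.4492248   0.24972094]
```

View pics/f.png

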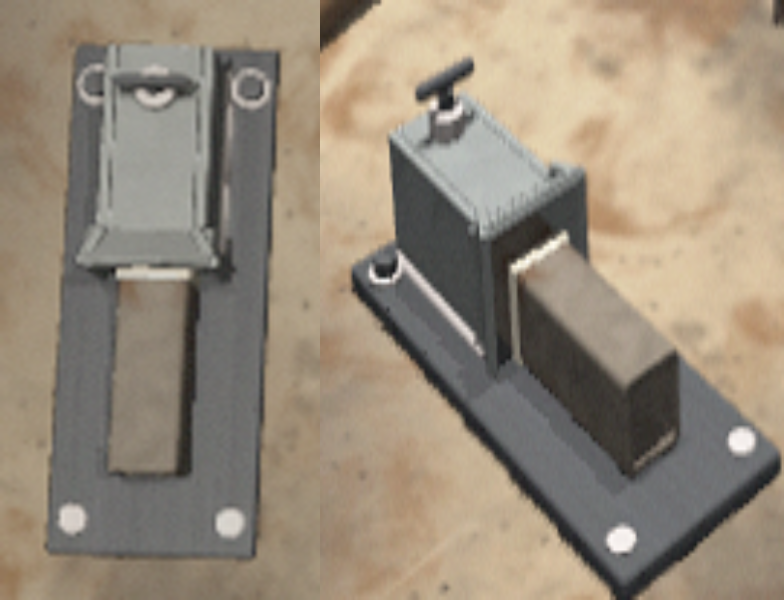

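The chalk line sits at the mouth (about (150,272) in the left half). The tail is 85 mm out, the lateral offset is about 0, the tube lies flat with its top at 37.3 mm, and the pipe hasn't moved.

```bash
python3 -c "
from cell import *
print(job_done())"
```

```text
the job is handed in; nothing more can be done
None
```

The job is handed in: the tube lies flat in the socket with its chalk line level with the mouth (its tail measured 85 mm out, as it should be), the gripper has let go and is clear, and the round pipe has not moved; the hand-in returned no verdict.

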